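# Rehang the key safe's lift-off door, shut it and lock it

## Robot

A 6-joint arm with a two-finger parallel gripper is mounted at the origin on the work surface. World frame = base frame: x ahead of the robot, y to its left, z up, the work surface at z = 0. Lengths are in m, angles in rad, forces in N, time in s.
With the tool pointing down it reaches from about 0.35 to 0.85 m from the base axis. Payload 8.1 kg.
Tool frame: the origin (TCP) lies between the finger pads; the fingertips stand 11 mm ahead of it and the grasp point (between the pads) lies 8 mm behind it (robot.tips_ahead is the distance from the TCP to the fingertips, in m); z points along the fingers, y is the line along which they close (so a half turn about z gives the same grasp; the last joint's range is limited). The gripper opens to 93 mm and grips with 3 to 60 N. Pads are 15 mm wide; open, the fingers measure 128 mm over their backs; the gripper's body (75 mm by 188 mm) begins 65 mm behind the grasp point.
Start: joints at [-1.22, 0.13, 1.488, -0, 1.523, -0.085], TCP at [0.253, -0.544, 0.23] pointing down, gripper open.
Joint ranges: [-2.96, 2.96], [-0.89, 2.26], [0.02, 2.5], [-1.34, 4.48], [0, 2.73], [-2.66, 2.66]. Speed limits (rad/s): [2.39, 2.39, 2.79, 3.14, 3.14, 3.14].

## Interface

Orientations are given as a rotation vector (axis times angle).
In Python, from plant import robot gives the robot as it stands. The module is installed in compiled form; this text tells all that it offers.
- The arm moves only by the tool move_arm, never from a script. Its argument "deltas" is one flat list of numbers, 7 for each row, row after row: the shift along the tool's x, y, z in m, then the turn, a rotation vector about the tool's x, y, z in rad, then the opening, from 0 (shut) to 1 (fully open). A call has 1 to 12 rows; each row is the pose to reach, as a shift and turn from the pose commanded when the call began, along the tool's axes at that moment; what a row does not reach only later rows make up. A row lasts 1/8 s, in which the tool goes at most 62.5 mm and 10.7 degrees, less where a joint would pass 70% of its speed; a pose out of reach is approached as far as the arm can. A call with a gripper value outside its range is refused whole. The fingers move at their own pace and stop on an object; "squeeze" is the grip in N (left out, the last holds). Time passes only in rows, so rows that repeat a pose let the fingers close. It gives the time, the measured TCP pose, the force, the opening and the grip force at its end, in the units of the state.
- robot.read_state(): the state, without advancing time (a new reading comes with each control period).
- robot.read_camera(name): name is "side" or "top"; returns (picture, depth): 480x640x3 uint8, red, green, blue; 480x640 float32, m along the optical axis (not along the pixel's ray), 0 where there is no reading.
- robot.camera_model(name): a dict with "K" (3x3 intrinsics, pixels), "R" (3x3) and "t" (3): a world point X has camera coordinates R X + t. Camera axes: x right, y down, z forward; pixel columns grow to the right and rows downward; lengths in m; the calibration is good to about 2 mm. A picture is of the moment at which its call begins. camera_model takes no time and is no camera call.
- robot.close_job(): hands the job in; it is judged then, once.
Trained networks look in the newest picture that a camera, given by its name, has taken for a name from the list of things; names that differ only in an ending like _2 or _b are one class to them, and where a whole thing is asked for, a point or a joint stands for the part that bears it (a point fixed in the world has none). Each returns a list of dicts, best first, with "confidence" (0 to 1); they miss things now and then, are a little off and sometimes report something else, mostly with a low value. They report only what shows in the picture. A call takes as long as a camera call.
- robot.recognise(camera, label): "uv" ([column, row] in pixels, amid what is visible of it).
The state is a dict: "t": time; "q": joint angles; "dq": joint speeds; "joint_torque": joint torques, N m; "tool_pos": TCP position; "orientation": TCP orientation; "force": force on the tool from outside, world axes, zero at the start; "wrist_torque": the same for the moment, N m; "opening": finger opening in m; "gripper_force": force on a finger pad.
Only numpy, scipy, OpenCV 4.12 (cv2) and the standard library are available. Lean on these libraries where they do the work, as an engineer would, in place of code of your own. Each camera call takes 0.05 s, during which the arm holds its last target. There are 200 camera calls.

## Task

Put the loose door back on the small key safe: take it out of its wooden stand, hold it standing open in front of the safe and lower it so that both knuckles drop fully home over the two hinge pins. Then let go of it, push it shut until it rests on the stop strip, and only then turn the black knob on the safe's roof clockwise from the green dot to the red dot, until it clicks home. Leave the other tools lying where they are.

Things in the scene. Friction and masses are not known exactly. Their poses are not given: they have to be found in the camera images.
- safe: Fixed grey-green steel key safe with an open front, 130 deep (local x) x 200 wide (local y) x 194 mm tall. Origin: centre of its underside, on the table, z up. Local -x is its front; the front face is at x = -65 mm. Two upright brass hinge pins stand before the front face near the local +y edge, one above the other on one vertical axis. The roof carries the knob.
- hinge_nominal (a point): Nominal place of the upper pin's tip, fixed on the safe (local x -79, y +83, z 162 mm; safe's axes). The strip that carries both pins is screwed on through slots along the safe's y: the true pin axis lies anywhere up to 10 mm either way of this point along that y, is exact in x, and is not tracked; find it by touch or sight.
- top_knuckle (a point): Door's axes; centre of the upper knuckle's lower mouth (door z 130 mm). Both knuckles are steel tubes 20 mm outside, 12 mm bore, 16 mm long, on the door's z axis, from z 20 and z 130 mm. Pins: 10 mm thick, 20 mm long, top 4 mm tapered to a flat 8 mm tip, on shoulders 32 and 142 mm up: both enter together. Shoulders are 18 mm across: a knuckle 15 to 19 mm off stands beside the pin at the same height, not on it.
- door: Loose grey-green lift-off door, 0.5 to 0.8 kg. Origin: on its knuckle axis, level with the plate's underside. Upright plate 12 mm thick (local x), y -14 to -164, z 0 to 170 mm; outer face (-x) red panel. Starts upright in the stand, underside 20 mm above the table. Knuckles touch the pin tips with the underside at 32 mm; home, it is at 12 mm. It turns freely on the pins; sags up to 0.02 rad.
- door_top (a point): Door's axes; middle of the plate's top edge (door y -89, z 170 mm), a good place to grip across the 12 mm. On the outer face a steel lock cylinder 26 mm across stands 9 mm proud, 85 mm below this point.
- door_stop (a point): Safe's axes; middle of the outer face of the black rubber strip, 36 x 165 mm and 8 mm proud of the front, on which the shut door's free side rests. Shut: the door's axes are parallel to the safe's. Open by angle A: the door's yaw is the safe's yaw minus A (pi/2 = square to the front).
- hood (a point): Safe's axes; front lower edge of the hood, 6 mm thick, jutting 18 mm beyond the front face over the half of the front from local y -100 to 0, underside 188 mm above the table. It is why the door can only be lowered on while it stands open; the shut door fits below it.
- stand: Fixed wooden stand for the door: board 100 x 150 x 20 mm with two rails 110 mm long along local y, rising to 50 mm above the table, with a 15 mm slot between them along local y. Origin: centre of its underside. The door stands in the slot with its axes parallel to the stand's and its origin at local y = +89 mm.
- lock_knob (a joint): Knob angle in rad, growing clockwise seen from above: 0 = white pointer line at the green dot (start, unlocked), 1.2 = at the red dot (locked). A spring detent holds it against a stop at either position; past half way it snaps on to the other. Turning takes about 0.15 N m at first, less towards half way.
- knob_grip (a point): Grip point of the knob, on its vertical axis, 231 mm above the table. The grip is an upright black bar 14 mm thick, 44 mm long, its top 7 mm above this point, its foot 25 mm below it. At 0 the bar lies along the safe's local x. This point's axes turn with the knob: its x axis lies along the bar.
- screwdriver: Red-handled screwdriver lying on the bench; leave it alone.
- wrench: Steel wrench lying on the bench; leave it alone.
- screw_tin: Closed screw tin, 60 mm across and 60 mm tall; leave it alone.
- padlock: Brass padlock lying flat, 20 mm tall; leave it alone.
- drill: Orange cordless drill lying on its side; leave it alone.
- oil_can: Yellow oil bottle, 48 mm across and 130 mm tall, standing; leave it alone.

How it is judged:
By the outcome, as a careful person would: the job done as asked, in the order asked, and still so for the second after the job is handed in, with the robot touching nothing.
It also fails if it takes over 67 s, if anything falls off the work surface, if the arm or the gripper's body presses on something with over 40 N, if the wrist force passes 120 N, or if a joint passes its speed limit or range.

## Working session

There is one attempt and no reset: what is moved stays moved. The work goes in short steps, Python scripts to look and compute and a tool call to move; the robot and the scene stay as the last step left them, time stands still between calls to the robot, and variables do not carry over. Pictures are saved under pics/ and viewed, at most 10 in all, crops included, and the job is handed in when it is done.

Besides the shell and the picture viewer there is one more tool, called after "Call:" as name(argument=value, ...), one argument or row to a line, values as JSON. move_arm: Moves the arm, as the interface text tells. Its arguments: {"type":"object","properties":{"deltas":{"type":"array","items":{"type":"number"}},"squeeze":{"type":"number"}},"required":["deltas"]}

```bash
mkdir -p pics
cat > h.py <<'E'
import numpy as np, cv2
from scipy.spatial.transform import Rotation as R
from plant import robot
def cloud(name):
    im,d=robot.read_camera(name); m=robot.camera_model(name); K=np.array(m["K"])
    v,u=np.mgrid[0:480,0:640]
    c=np.stack([(u-K[0,2])/K[0,0]*d,(v-K[1,2])/K[1,1]*d,d],-1)
    X=(c-np.array(m["t"]))@np.array(m["R"])
    X[d==0]=np.nan
    return im,d,X
def save(im,f): cv2.imwrite("pics/"+f,im[...,::-1])
E
python3 - <<'E'
from h import *
for n in("top","side"):
    im,d,X=cloud(n); np.savez(n+"0.npz",im=im,X=X); save(im,n+"0.png")
    m=robot.camera_model(n); print(n,(-np.array(m["R"]).T@m["t"]).round(3),np.array(m["K"]).round(0).tolist())
    for l in("safe","stand","door","lock_knob","door_top","hood"):
        for r in robot.recognise(n,l)[:2]:
            u,v=np.round(r["uv"]).astype(int); print(l,r["uv"],round(r["confidence"],2),X[v,u].round(3))
print(robot.read_state())
E
```

```text
top [0.292 0.01  1.581] [[556.0, 0.0, 321.0], [0.0, 556.0, 241.0], [0.0, 0.0, 1.0]]
safe [239.8, 209.0] 0.84 [0.635 0.218 0.206]
stand [425.4, 267.7] 0.74 [ 0.492 -0.272  0.046]
door [433.3, 253.2] 0.58 [ 0.517 -0.275  0.157]
door [242.3, 208.3] 0.22 [0.639 0.214 0.203]
lock_knob [226.8, 206.0] 0.58 [0.64  0.249 0.22 ]
lock_knob [237.7, 213.0] 0.2 [0.625 0.223 0.206]
door_top [430.0, 253.1] 0.65 [ 0.519 -0.269  0.145]
hood [239.3, 207.9] 0.87 [0.639 0.222 0.2  ]
hood [424.2, 264.6] 0.49 [ 0.5   -0.269  0.051]
side [0.322 0.927 0.882] [[443.0, 0.0, 320.0], [0.0, 443.0, 239.0], [0.0, 0.0, 1.0]]
safe [260.3, 312.7] 0.7 [0.624 0.292 0.159]
safe [353.1, 202.4] 0.57 [ 0.511 -0.275  0.113]
stand [355.0, 226.7] 0.63 [ 0.499 -0.254  0.029]
door [348.6, 199.7] 0.87 [ 0.521 -0.258  0.129]
lock_knob [255.5, 278.8] 0.78 [0.636 0.262 0.232]
door_top [352.1, 200.3] 0.92 [ 0.515 -0.276  0.119]
hood [260.5, 308.6] 0.69 [0.622 0.292 0.172]
{'t': 0.7, 'q': array([-1.22039575e+00,  1.30381463e-01,  1.48817922e+00, -1.35754887e-05,
        1.52303358e+00, -8.53717929e-02]), 'dq': array([ 6.43140521e-04, -3.90019187e-04, -9.85201174e-04,  7.97028467e-05,
       -1.03650999e-03,  2.75337456e-04]), 'joint_torque': array([ 2.03498557e-04, -5.59597671e+01, -4.91941595e+01,  7.66687514e-02,
        2.24121317e-02, -2.65233399e-05]), 'tool_pos': array([ 0.25329845, -0.54391469,  0.22965773]), 'orientation': array([ 3.06731420e+00,  6.79107325e-01, -2.14475567e-05]), 'force': array([-0.43986394, -0.6716674 ,  0.08657552]), 'wrist_torque': array([ 0.02940617, -0.00495627,  0.01358297]), 'gripper_force': 0.0, 'opening': 0.09291906931545149}
```

View pics/top0.png

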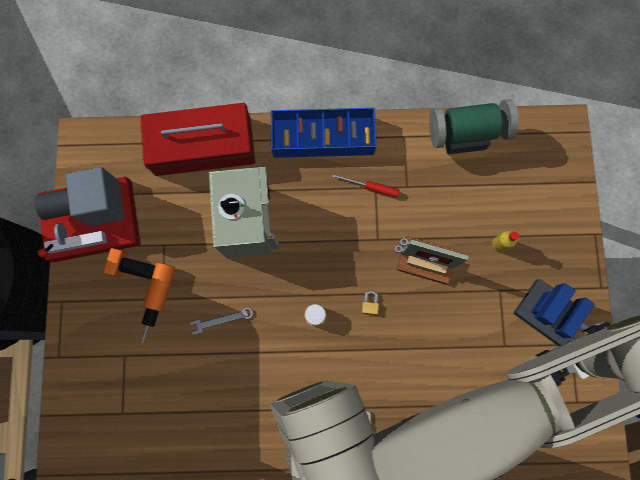

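View pics/side0.png

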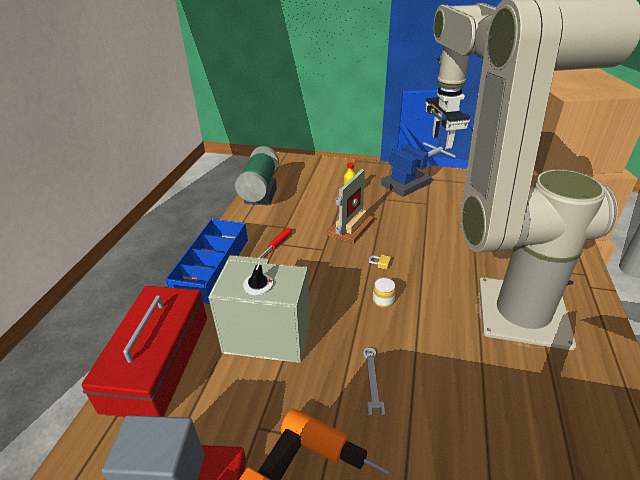

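The top view shows the safe at about (240,208) with its front facing right (world -y), the hinge strip at (272,242) and the hood at (267,185). The door is in its stand at (433,255) with its knuckles at (403,245). The side view shows the back of the safe, and the door's red face turned toward the robot. Next I fit the poses.

Run:
```python
from h import *
T=np.load("top0.npz"); im,X=T["im"],T["X"]
S=np.load("side0.npz"); XS=S["X"]
c1=cv2.resize(im[155:265,200:290],None,fx=5,fy=5,interpolation=cv2.INTER_CUBIC)
c2=cv2.resize(im[225:290,390:475],None,fx=4,fy=4,interpolation=cv2.INTER_CUBIC)
o=np.zeros((550,800,3),np.uint8); o[:550,:450]=c1; o[:260,455:795]=c2; save(o,"crop.png")
def rect(P,n):
    r=cv2.minAreaRect((P[:,:2]*1000).astype(np.float32)); print(n,len(P),np.round(r[0],1),np.round(r[1],1),round(r[2],2),"z",np.nanmedian(P[:,2]).round(4))
for n,Q in(("top",X),("side",XS)):
    P=Q.reshape(-1,3); P=P[~np.isnan(P).any(1)]
    b=(abs(P[:,0]-.63)<.15)&(abs(P[:,1]-.22)<.12)
    rect(P[b&(abs(P[:,2]-.194)<.006)],n+" roof"); 
    rect(P[b&(P[:,2]>.222)&(P[:,2]<.245)],n+" knob")
    b=(abs(P[:,0]-.51)<.12)&(abs(P[:,1]+.27)<.14)
    q=P[b&(P[:,2]>.182)&(P[:,2]<.2)]; rect(q,n+" doortop")
    q=P[b&(P[:,2]>.07)&(P[:,2]<.2)]; rect(q,n+" door")
    q=P[b&(P[:,2]>.043)&(P[:,2]<.056)]; rect(q,n+" rails")
```

```text
top roof 3555 [646.8 223.5] [201.9 148.6] 3.46 z 0.1932
top knob 119 [644.8 243. ] [16.8 42.4] 2.89 z 0.2354
top doortop 302 [ 520.4 -282.9] [150.1  14.1] 72.19 z 0.1882
top door 869 [ 520.3 -270.3] [173.9  25. ] 70.63 z 0.1623
top rails 370 [ 509.9 -266.1] [174.1  35.1] 67.91 z 0.0485
side roof 3271 [644.3 221.2] [201.5 152.4] 3.63 z 0.1941
side knob 139 [642.4 241.5] [15.  48.4] 4.54 z 0.2364
side doortop 142 [ 519.1 -282.8] [154.7  15.7] 72.69 z 0.1891
side door 892 [ 517.5 -272.5] [176.5  25.2] 71.84 z 0.1412
side rails 246 [ 513.7 -266.8] [165.2  62. ] 54.77 z 0.0496
```

View pics/crop.png

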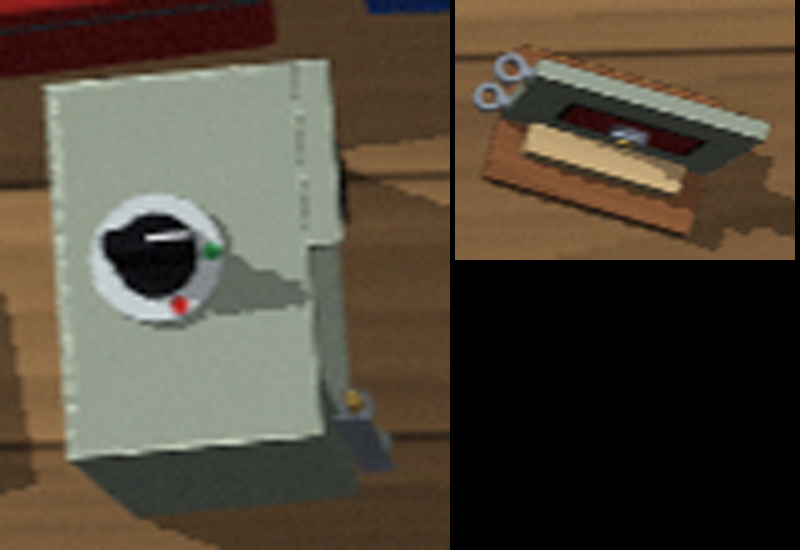

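The crop shows the brass upper pin at about pixel (270,235), inside its shoulder ring. The pointer is on the green side, and the red dot is clockwise from it as seen from above.

```bash
cat >> h.py <<'E'
def ray(name,uv,z):
    m=robot.camera_model(name);K=np.array(m["K"]);Rm=np.array(m["R"]);t=np.array(m["t"])
    d=Rm.T@np.linalg.solve(K,[uv[0],uv[1],1]); C=-Rm.T@t
    return C+d*(z-C[2])/d[2]
def down(yaw):  # tool pointing down, tool y along world angle yaw
    y=np.array([np.cos(yaw),np.sin(yaw),0]);z=np.array([0,0,-1.]);return np.stack([np.cross(y,z),y,z],1)
def delta(p,yaw,frm=None):
    s=robot.read_state(); p0,o0=(s["tool_pos"],R.from_rotvec(s["orientation"])) if frm is None else (np.array(frm[0]),R.from_matrix(down(frm[1])))
    best=min((yaw,yaw+np.pi),key=lambda a:(o0.inv()*R.from_matrix(down(a))).magnitude())
    rv=(o0.inv()*R.from_matrix(down(best))).as_rotvec()
    return np.r_[o0.inv().apply(np.array(p)-p0),rv].round(4)
E
python3 - <<'E'
from h import *
T=np.load("top0.npz"); im,X=T["im"].astype(int),T["X"]
w=im[225:250,262:282]; y=(w[...,0]+w[...,1])/2-w[...,2]
print(w[5:16,4:16].tolist()) if 0 else None
m=(y>35)*y; v,u=np.nonzero(m); wt=m[v,u]
print(np.c_[u+262,v+225,wt].tolist()); uv=[(u*wt).sum()/wt.sum()+262,(v*wt).sum()/wt.sum()+225]
print(uv, ray("top",uv,.158), ray("top",uv,.162), X[234:238,268:274,2].round(3).tolist())
s=robot.read_state(); M=R.from_rotvec(s["orientation"]).as_matrix(); print(M.round(3))
print(delta([.5197,-.283,.26],-.307))
E
```

```text
[[274.0, 225.0, 36.0], [270.0, 226.0, 36.5], [273.0, 226.0, 36.5], [280.0, 226.0, 35.5], [281.0, 226.0, 35.5], [272.0, 227.0, 36.0], [273.0, 227.0, 36.5], [274.0, 227.0, 37.0], [275.0, 227.0, 35.5], [277.0, 227.0, 36.5], [278.0, 227.0, 36.0], [279.0, 227.0, 36.0], [280.0, 227.0, 37.0], [281.0, 227.0, 37.0], [271.0, 228.0, 36.5], [272.0, 228.0, 36.0], [273.0, 228.0, 37.0], [274.0, 228.0, 36.0], [271.0, 229.0, 35.5], [281.0, 229.0, 35.5], [269.0, 233.0, 35.5], [270.0, 233.0, 54.5], [269.0, 234.0, 53.0], [270.0, 234.0, 64.0], [271.0, 234.0, 60.5], [269.0, 235.0, 45.5], [270.0, 235.0, 64.5], [271.0, 235.0, 58.0], [270.0, 236.0, 36.0], [271.0, 236.0, 40.0], [277.0, 237.0, 35.5], [280.0, 239.0, 35.5], [277.0, 240.0, 36.0], [278.0, 240.0, 37.0], [279.0, 240.0, 36.5], [280.0, 240.0, 36.0], [281.0, 240.0, 35.5]]
[np.float64(274.16470588235296), np.float64(231.7166386554622)] [0.583716   0.13616475 0.158     ] [0.58289673 0.13580971 0.162     ] [[0.159, 0.16, 0.169, 0.161, 0.142, 0.142], [0.157, 0.156, 0.168, 0.156, 0.142, 0.145], [0.141, 0.155, 0.159, 0.152, 0.139, 0.134], [0.138, 0.134, 0.146, 0.142, 0.14, 0.147]]
[[ 0.907  0.422 -0.   ]
 [ 0.422 -0.907 -0.   ]
 [-0.    -0.    -1.   ]]
[ 0.3516 -0.1241 -0.0303 -0.      0.     -0.828 ]
```

Call:
move_arm(
  deltas=[0.35,-0.124,-0.03,0,0,-0.828,1,0.35,-0.124,-0.03,0,0,-0.828,1,0.35,-0.124,-0.03,0,0,-0.828,1,0.35,-0.124,-0.03,0,0,-0.828,1,0.35,-0.124,-0.03,0,0,-0.828,1,0.35,-0.124,-0.03,0,0,-0.828,1,0.35,-0.124,-0.03,0,0,-0.828,1,0.35,-0.124,-0.03,0,0,-0.828,1,0.35,-0.124,-0.03,0,0,-0.828,1,0.35,-0.124,-0.03,0,0,-0.828,1],
)

```text
t: 1.95
tool_pos: [0.5174, -0.2849, 0.2595]
orientation: [-2.537, -1.853, 0.0]
force: [-0.2, -0.3, -1.2]
opening: 0.0931
gripper_force: 0.0
```

Run:
```python
from h import *
print(ray("top",(270.15,234.5),.160), robot.read_state()["q"].round(2))
print(delta([.5197,-.283,.162],-.307))
```

```text
[0.57618663 0.1465327  0.16      ] [-0.59  0.09  1.47 -0.    1.57 -0.28]
[ 0.0026  0.0017  0.0975 -0.0002  0.0001 -0.0021]
```

Call:
move_arm(
  deltas=[0.0026,0.0017,0.05,0,0,-0.002,1,0.0026,0.0017,0.0975,0,0,-0.002,1,0.0026,0.0017,0.0975,0,0,-0.002,1,0.0026,0.0017,0.0975,0,0,-0.002,0.3,0.0026,0.0017,0.0975,0,0,-0.002,0.1,0.0026,0.0017,0.0975,0,0,-0.002,0,0.0026,0.0017,0.0975,0,0,-0.002,0,0.0026,0.0017,0.0975,0,0,-0.002,0,0.0026,0.0017,0.0975,0,0,-0.002,0,0.0026,0.0017,0.0975,0,0,-0.002,0],
  squeeze=45,
)

```text
t: 3.2
tool_pos: [0.5206, -0.2817, 0.162]
orientation: [-2.533, -1.858, 0.0]
force: [-0.1, -0.6, -0.8]
opening: 0.0276
gripper_force: 0.0
```

Call:
move_arm(
  deltas=[0,0,0,0,0,0,0,0,0,0,0,0,0,0,0,0,0,0,0,0,0,0,0,0,0,0,0,0,0,0,-0.02,0,0,0,0,0,0,-0.05,0,0,0,0,0,0,-0.09,0,0,0,0,0,0,-0.09,0,0,0,0],
)

```text
t: 4.2
tool_pos: [0.5225, -0.283, 0.257]
orientation: [2.527, 1.854, 0.004]
force: [0.2, -0.8, -5.8]
opening: 0.0121
gripper_force: 45.0
```

Run:
```python
from h import *
im,d,X=cloud("side"); im2,d2,X2=cloud("top")
o=np.zeros((480,790,3),np.uint8)
o[:,:390]=cv2.resize(im[120:280,290:420],None,fx=3,fy=3,interpolation=cv2.INTER_CUBIC); o[:,400:790]=cv2.resize(im2[180:340,370:500],None,fx=3,fy=3,interpolation=cv2.INTER_CUBIC); save(o,"lift.png")
```

```text
(no output)
```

View pics/lift.png

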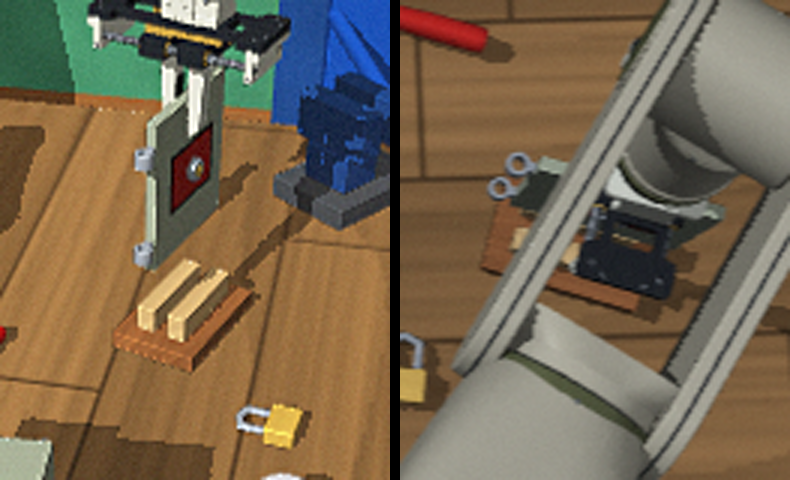

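The door lifted cleanly: about 6 N of weight, plate upright in the pads, knuckle rings visible in the top view at crop (517,162) and (500,187). I carry it to a point in front of the safe.

Run:
```python
from h import *
print(delta([.5835,.022,.25],.061),delta([.5835,.022,.19],.061)); s=robot.read_state(); print(s["tool_pos"],s["orientation"],s["force"],s["t"])
```

```text
[ 3.087e-01 -3.120e-02  1.600e-03 -1.000e-04 -0.000e+00 -3.660e-01] [ 3.087e-01 -3.120e-02  6.160e-02 -1.000e-04 -0.000e+00 -3.660e-01]
[ 0.52053067 -0.28176132  0.25162487] [-2.53306968e+00 -1.85814382e+00  1.20448442e-04] [-0.72572844  0.94889057 -6.40754023] 4.3
```

Call:
move_arm(
  deltas=[0.03,-0.003,0,0,0,-0.04,0,0.07,-0.007,0,0,0,-0.08,0,0.115,-0.012,0,0,0,-0.14,0,0.16,-0.016,0,0,0,-0.2,0,0.205,-0.021,0,0,0,-0.26,0,0.25,-0.025,0,0,0,-0.31,0,0.285,-0.029,0.01,0,0,-0.35,0,0.309,-0.031,0.03,0,0,-0.366,0,0.309,-0.031,0.05,0,0,-0.366,0,0.309,-0.031,0.0615,0,0,-0.366,0,0.309,-0.031,0.0615,0,0,-0.366,0,0.309,-0.031,0.0615,0,0,-0.366,0],
)

```text
t: 5.8
tool_pos: [0.5842, 0.0214, 0.1914]
orientation: [2.153, 2.286, 0.001]
force: [0.1, 0.3, -4.0]
opening: 0.0115
gripper_force: 45.0
```

Run:
```python
from h import *
im,d,X=cloud("top"); s=robot.read_state(); print(s["tool_pos"],s["q"].round(2),s["force"].round(1)); np.savez("top1.npz",im=im,X=X)
print(delta([.5815,.0591,.19],.061))
save(cv2.resize(im[200:275,235:325],None,fx=8,fy=8,interpolation=cv2.INTER_CUBIC),"near.png")
```

```text
[0.58445966 0.02151291 0.19171528] [-0.05  0.11  1.58 -0.    1.45 -0.11] [ 0.4  0.  -5.2]
[ 0.0377 -0.0007  0.0017  0.0017  0.0002 -0.0011]
```

View pics/near.png

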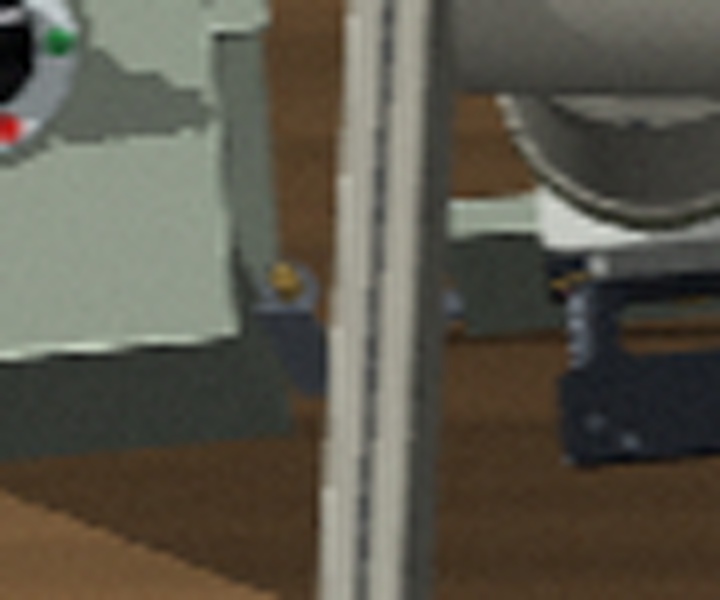

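Run:
```python
from h import *
T=np.load("top1.npz"); X=T["X"]; im=T["im"]
for c in (293,296,299): print(c,im[222:234,c].astype(int).sum(1), X[222:234,c,2].round(3))
for uv in((294.5,226.8),(298.5,226.5)): print(ray("top",uv,.2195))
w=T["im"][230:242,264:278].astype(int); y=(w[...,0]+w[...,1])/2-w[...,2]; m=np.clip(y-42,0,None); v,u=np.mgrid[0:12,0:14]; uv=(264+(m*u).sum()/m.sum(),230+(m*v).sum()/m.sum()); print(uv,ray("top",uv,.16))
p=np.array([.58446,.02151]); ps=.061; print("door origin est",p+.0876*np.array([-np.sin(ps),np.cos(ps)]))
```

```text
293 [197 191 183 443 435 434 434 286 148 160 150 152] [-0.003  0.001  0.003  0.213  0.222  0.22   0.222  0.216  0.207  0.196
  0.18   0.171]
296 [193 189 202 437 439 439 437 163 165 161 145 151] [ 0.009 -0.007  0.002  0.218  0.217  0.22   0.221  0.216  0.204  0.19
  0.18   0.165]
299 [191 188 287 436 440 435 465 143 158 153 149 158] [-0.001 -0.01   0.221  0.217  0.21   0.221  0.213  0.212  0.203  0.19
  0.168  0.163]
[0.58229929 0.07965374 0.2195    ]
[0.58279503 0.06962644 0.2195    ]
(np.float64(270.23369565217394), np.float64(234.2336956521739)) [0.57688846 0.14630812 0.16      ]
door origin est [0.57911971 0.10894707]
```

Call:
move_arm(
  deltas=[0.008,-0.0003,0.0017,0,0,0,0,0.018,-0.0007,0.0017,0,0,0,0,0.028,-0.001,0.0017,0,0,0,0,0.035,-0.0013,0.0017,0,0,0,0,0.0377,-0.0014,0.0017,0,0,0,0,0.0377,-0.0014,0.007,0,0,0,0,0.0377,-0.0014,0.0125,0,0,0,0,0.0377,-0.0014,0.0125,0,0,0,0],
)

```text
t: 6.85
tool_pos: [0.5796, 0.0595, 0.177]
orientation: [-2.152, -2.287, 0.002]
force: [-0.4, -0.8, -5.5]
opening: 0.0119
gripper_force: 45.0
```

Run:
```python
from h import *
im,d,X=cloud("top"); s=robot.read_state(); print(s["tool_pos"],s["orientation"],s["force"].round(1),s["wrist_torque"].round(2)); np.savez("top2.npz",im=im,X=X)
save(cv2.resize(im[205:265,240:320],None,fx=8,fy=8,interpolation=cv2.INTER_CUBIC),"near2.png")
```

```text
[0.5798209  0.0595238  0.17750449] [-2.15253379e+00 -2.28724102e+00  1.30923951e-03] [ 0.7  0.4 -6. ] [-0.02 -0.06 -0.  ]
```

View pics/near2.png

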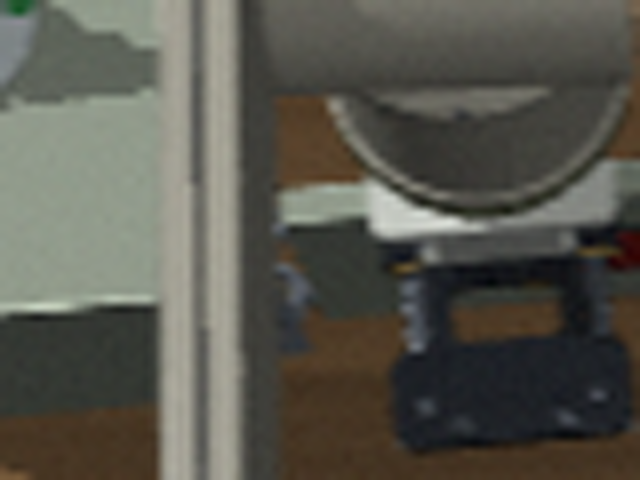

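The door is over the hinge, but the arm hides the knuckles, so I lower it by feel.

Call:
move_arm(
  deltas=[0,0,0.002,0,0,0,0,0,0,0.0035,0,0,0,0,0,0,0.0045,0,0,0,0,0,0,0.0055,0,0,0,0,0,0,0.0055,0,0,0,0],
)

```text
t: 7.52
tool_pos: [0.5801, 0.0598, 0.1726]
orientation: [-2.153, -2.288, 0.0]
force: [-0.2, -0.6, -6.0]
opening: 0.0119
gripper_force: 45.0
```

```bash
cat > st.py <<'E'
from h import *
s=robot.read_state(); print(s["t"],s["tool_pos"].round(4),s["force"].round(1),s["wrist_torque"].round(2),s["opening"])
E
python3 st.py
```

```text
7.525 [0.5801 0.0598 0.1726] [-0.2 -0.6 -6. ] [-0.04 -0.09  0.06] 0.011916849789671797
```

Call:
move_arm(
  deltas=[0,0,0.0015,0,0,0,0,0,0,0.003,0,0,0,0,0,0,0.0045,0,0,0,0,0,0,0.006,0,0,0,0,0,0,0.006,0,0,0,0],
)

```text
t: 8.15
tool_pos: [0.5801, 0.0598, 0.1664]
orientation: [-2.152, -2.288, 0.0]
force: [0.2, 0.6, -5.5]
opening: 0.0117
gripper_force: 45.0
```

Call:
move_arm(
  deltas=[0,0,0.0015,0,0,0,0,0,0,0.003,0,0,0,0,0,0,0.0045,0,0,0,0,0,0,0.006,0,0,0,0,0,0,0.006,0,0,0,0],
)

```text
t: 8.78
tool_pos: [0.58, 0.0598, 0.1604]
orientation: [-2.153, -2.288, 0.0]
force: [0.7, -0.1, -5.6]
opening: 0.0122
gripper_force: 45.0
```

Call:
move_arm(
  deltas=[0,0.002,0,0,0,0,0,0,0.003,0,0,0,0,0,0,0.003,0,0,0,0,0],
)

```text
t: 9.15
tool_pos: [0.5822, 0.0603, 0.1601]
orientation: [-2.15, -2.287, 0.003]
force: [-5.0, 1.3, -5.4]
opening: 0.0119
gripper_force: 45.1
```

```bash
python3 st.py
```

```text
9.15 [0.5822 0.0603 0.1601] [-5.   1.3 -5.4] [0.24 0.94 0.45] 0.011908776744648873
```

Call:
move_arm(
  deltas=[0,-0.003,0,0,0,0,0,0,-0.006,0,0,0,0,0,0,-0.006,0,0,0,0,0,0,-0.006,0,0,0,0,0],
)

```text
t: 9.65
tool_pos: [0.5781, 0.0598, 0.161]
orientation: [2.152, 2.287, 0.003]
force: [4.4, 3.6, -8.7]
opening: 0.0118
gripper_force: 45.0
```

Call:
move_arm(
  deltas=[0.003,0.003,0,0,0,0,0,0.003,0.003,0,0,0,0,0,0.003,0.003,0,0,0,0,0],
)

```text
t: 10.02
tool_pos: [0.5801, 0.0625, 0.1607]
orientation: [2.152, 2.288, -0.0]
force: [0.1, -2.3, -4.7]
opening: 0.0119
gripper_force: 45.0
```

Call:
move_arm(
  deltas=[-0.006,0,0,0,0,0,0,-0.006,0,0,0,0,0,0,-0.006,0,0,0,0,0,0],
)

```text
t: 10.4
tool_pos: [0.58, 0.0594, 0.1603]
orientation: [-2.149, -2.287, -0.004]
force: [1.5, 11.6, -6.3]
opening: 0.0114
gripper_force: 45.0
```

Call:
move_arm(
  deltas=[0.0035,0,0,0,0,0,0,0.0035,0,0.0015,0,0,0,0,0.0035,0,0.003,0,0,0,0,0.0035,0,0.0045,0,0,0,0,0.0035,0,0.006,0,0,0,0,0.0035,0,0.007,0,0,0,0,0.0035,0,0.007,0,0,0,0],
)

```text
t: 11.28
tool_pos: [0.5803, 0.0601, 0.1541]
orientation: [2.152, 2.288, 0.0]
force: [-1.0, -0.7, -2.1]
opening: 0.0121
gripper_force: 45.0
```

```bash
python3 st.py
```

```text
11.275 [0.5803 0.0601 0.1541] [-1.  -0.7 -2.1] [-0.06  0.16  0.1 ] 0.012077559723988471
```

Call:
move_arm(
  deltas=[0,0,0.001,0,0,0,0,0,0,0.001,0,0,0,0],
)

```text
t: 11.52
tool_pos: [0.5807, 0.0601, 0.1539]
orientation: [2.152, 2.287, 0.001]
force: [-3.0, -2.2, 5.5]
opening: 0.0118
gripper_force: 45.0
```

Call:
move_arm(
  deltas=[0,0,0,0,0,0,0.5,0,0,0,0,0,0,0.5,0,0,0,0,0,0,0.5,0,0,0,0,0,0,0.5,0,0,0,0,0,0,0.5,0,0,0,0,0,0,0.5],
)

```text
t: 12.28
tool_pos: [0.5802, 0.0603, 0.1526]
orientation: [-2.153, -2.288, -0.0]
force: [0.7, -0.4, 0.1]
opening: 0.047
gripper_force: 0.0
```

The door is home: it was constrained on every side, took the shoulder load at underside 12 mm, and has been released. Next I retreat upward and plan the closing push.

```bash
cat > plan.py <<'E'
from h import *
H=np.array([.575,.1477]); p0=np.array([.5802,.0603]); a=.061
tx=np.array([-np.sin(a),np.cos(a)]); ty=np.array([np.cos(a),np.sin(a)])
def C(psi,r=.125,over=0):
    A=psi-a; h=.0175*abs(np.cos(A))+.0075*abs(np.sin(A))
    return H+r*np.array([np.sin(psi),-np.cos(psi)])-(.006+h-over)*np.array([np.cos(psi),np.sin(psi)])
def t(P,b=p0): return ((P-b)@tx).round(4),((P-b)@ty).round(4)
s=C(a,over=-.015); print("start rel release",s,t(s))
for A in np.arange(0,91,10): c=C(a+np.radians(A)); print(A,c.round(4),t(c,s))
print(t(C(a+np.pi/2,over=.002),s))
E
python3 plan.py
```

```text
start rel release [0.54419188 0.02058545] (np.float64(-0.0374), np.float64(-0.0384))
0 [0.5592 0.0215] (np.float64(0.0), np.float64(0.015))
10 [0.5803 0.0204] (np.float64(-0.0024), np.float64(0.036))
20 [0.6019 0.0231] (np.float64(-0.001), np.float64(0.0578))
30 [0.6232 0.0297] (np.float64(0.0043), np.float64(0.0794))
40 [0.6435 0.0403] (np.float64(0.0137), np.float64(0.1003))
50 [0.6618 0.0549] (np.float64(0.027), np.float64(0.1195))
60 [0.6774 0.0729] (np.float64(0.0441), np.float64(0.1361))
70 [0.6894 0.0939] (np.float64(0.0644), np.float64(0.1495))
80 [0.6973 0.1172] (np.float64(0.0871), np.float64(0.1587))
90 [0.7006 0.1418] (np.float64(0.1115), np.float64(0.1635))
(np.float64(0.1135), np.float64(0.1635))
```

Call:
move_arm(
  deltas=[0,0,-0.03,0,0,0,0.5,0,0,-0.07,0,0,0,0.5,0,0,-0.07,0,0,0,0.5,0,0,-0.07,0,0,0,0.2],
)

```text
t: 12.78
tool_pos: [0.58, 0.0603, 0.2222]
orientation: [-2.153, -2.288, 0.0]
force: [0.5, 0.4, -0.7]
opening: 0.0405
gripper_force: 0.0
```

Call:
move_arm(
  deltas=[-0.037,-0.038,0,0,0,0,0,-0.037,-0.038,0,0,0,0,0,-0.037,-0.038,0,0,0,0,0,-0.037,-0.038,0,0,0,0,0,-0.037,-0.038,0,0,0,0,0,-0.037,-0.038,0,0,0,0,0,-0.037,-0.038,0.03,0,0,0,0,-0.037,-0.038,0.07,0,0,0,0,-0.037,-0.038,0.07,0,0,0,0],
)

```text
t: 13.9
tool_pos: [0.5418, 0.0213, 0.1491]
orientation: [-2.149, -2.284, 0.007]
force: [-0.4, 0.2, 0.5]
opening: 0.0003
gripper_force: 0.0
```

Run:
```python
from h import *
im,d,X=cloud("top"); s=robot.read_state(); print(s["tool_pos"],s["force"].round(1),s["opening"])
save(cv2.resize(im[180:280,200:330],None,fx=6,fy=6,interpolation=cv2.INTER_CUBIC),"push0.png")
```

```text
[0.54341672 0.02124232 0.15169687] [-0.   0.6  0.9] 0.0003300406028755304
```

View pics/push0.png

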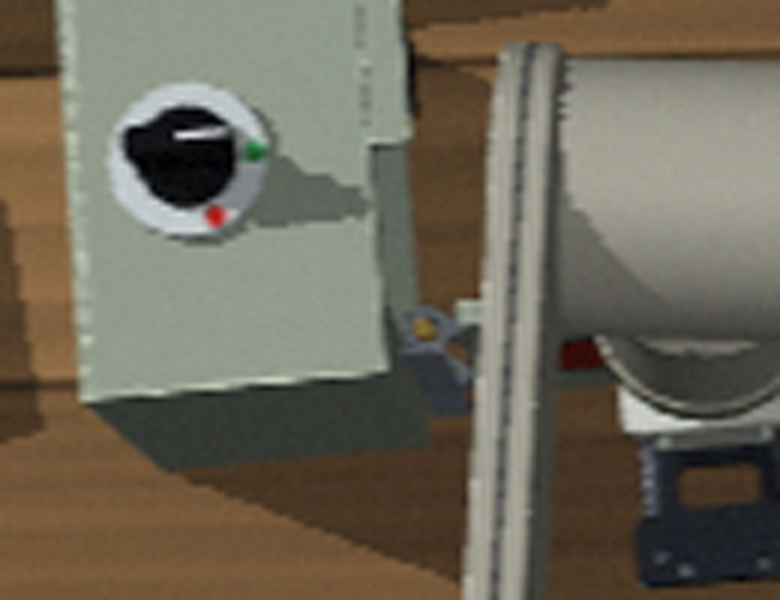

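The brass pin now shows inside the knuckle ring at crop (425,325), and the door is standing open. I push it shut.

Call:
move_arm(
  deltas=[0,0.008,0,0,0,0,0,0,0.015,0,0,0,0,0,-0.0015,0.026,0,0,0,0,0,-0.002,0.036,0,0,0,0,0,-0.001,0.047,0,0,0,0,0,0,0.058,0,0,0,0,0,0.002,0.069,0,0,0,0,0,0.005,0.079,0,0,0,0,0,0.009,0.09,0,0,0,0,0,0.014,0.1,0,0,0,0,0,0.02,0.11,0,0,0,0,0,0.027,0.1195,0,0,0,0,0],
)

```text
t: 15.45
tool_pos: [0.6627, 0.0558, 0.1526]
orientation: [-2.153, -2.288, -0.0]
force: [0.2, 0.2, -0.3]
opening: 0.0008
gripper_force: 0.2
```

Call:
move_arm(
  deltas=[0.008,0.009,0,0,0,0,0,0.017,0.017,0,0,0,0,0,0.027,0.024,0,0,0,0,0,0.037,0.03,0,0,0,0,0,0.048,0.035,0,0,0,0,0,0.06,0.039,0,0,0,0,0,0.068,0.041,0,0,0,0,0,0.075,0.043,0,0,0,0,0,0.08,0.044,0,0,0,0,0,0.08,0.044,0,0,0,0,0],
)

```text
t: 16.7
tool_pos: [0.7011, 0.1381, 0.1526]
orientation: [2.152, 2.289, 0.0]
force: [-0.3, -0.2, -0.4]
opening: 0.0002
gripper_force: 0.0
```

```bash
python3 st.py
```

```text
16.7 [0.7011 0.1381 0.1526] [-0.3 -0.2 -0.4] [-0.05 -0.11 -0.04] 0.00023236040081484538
```

Call:
move_arm(
  deltas=[0.002,0,0,0,0,0,0,0.004,0,0,0,0,0,0,0.005,0,0,0,0,0,0,0.005,0,0,0,0,0,0],
)

```text
t: 17.2
tool_pos: [0.701, 0.1394, 0.1525]
orientation: [2.153, 2.284, -0.005]
force: [0.6, -11.8, -0.7]
opening: 0.0002
gripper_force: 5.9
```

```bash
python3 st.py
```

```text
17.2 [0.701  0.1394 0.1525] [  0.6 -11.8  -0.7] [-1.93 -0.12  0.13] 0.00018214046221183387
```

Call:
move_arm(
  deltas=[-0.01,0,0,0,0,0,0,-0.03,0,0,0,0,0,0,-0.06,-0.05,-0.02,0,0,0,0.2,-0.06,-0.1,-0.06,0,0,0,0.6,-0.06,-0.15,-0.12,0,0,0,0.6,-0.06,-0.2,-0.15,0,0,0,0.6,-0.06,-0.25,-0.15,0,0,0,0.6,-0.06,-0.25,-0.15,0,0,0,0.6],
)

```text
t: 18.2
tool_pos: [0.4525, 0.0671, 0.3044]
orientation: [2.151, 2.286, 0.004]
force: [1.3, -0.7, -0.4]
opening: 0.0539
gripper_force: 0.0
```

Run:
```python
from h import *
im,d,X=cloud("top"); s=robot.read_state(); print(s["tool_pos"],s["q"].round(2),s["opening"])
save(cv2.resize(im[155:265,200:330],None,fx=5.5,fy=5.4,interpolation=cv2.INTER_CUBIC),"shut.png")
P=X.reshape(-1,3); k=(P[:,2]>.225)&(P[:,2]<.245)&(abs(P[:,0]-.644)<.05)&(abs(P[:,1]-.242)<.05); q=P[k]
print(len(q),np.mean(q,0),cv2.minAreaRect((q[:,:2]*1000).astype(np.float32)))
print(delta([.642,.2433,.30],.061),delta([.642,.2433,.23],.061))
```

```text
[0.45422331 0.0671584  0.30392208] [ 0.03 -0.28  1.74  0.    1.67 -0.03] 0.05521718829888181
110 [0.64401024 0.24257662 0.23557844] ((644.7321166992188, 243.13424682617188), (15.37220287322998, 43.254791259765625), 1.1058851480484009)
[ 1.644e-01  1.981e-01  4.700e-03  3.700e-03 -1.000e-04 -4.000e-04] [ 1.644e-01  1.978e-01  7.470e-02  3.700e-03 -1.000e-04 -4.000e-04]
```

View pics/shut.png

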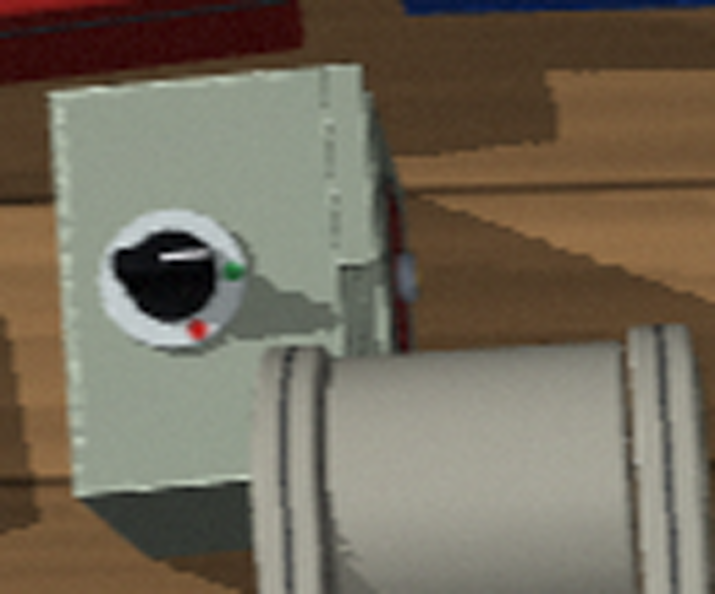

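The door looks shut: the red panel and lock cylinder at crop (400,275) run parallel to the front. I check the angle from the depth image before touching the knob.

Run:
```python
from h import *
im,d,X=cloud("top"); P=X.reshape(-1,3); c=im.reshape(-1,3).astype(int)
a=.061; o=np.array([.6434,.2326]); lx=(P[:,:2]-o)@[-np.sin(a),np.cos(a)]; ly=-(P[:,:2]-o)@[np.cos(a),np.sin(a)]
for lo in range(-90,90,15):
    k=(ly*1000>lo)&(ly*1000<lo+15)&(P[:,2]>.06)&(P[:,2]<.178)&(lx<-.06)&(lx>-.2)&(c[:,0]>c[:,1]+25)
    if k.sum()>3: print(lo,k.sum(),np.median(lx[k])*1000,np.median(P[k,2]))
k=(P[:,2]>.174)&(P[:,2]<.2)&(lx<-.05)&(lx>-.13)&(abs(ly)<.1)
for lo in range(-100,100,20):
    q=k&(ly*1000>lo)&(ly*1000<lo+20); 
    if q.sum()>3: print("top",lo,q.sum(),lx[q].min()*1000,np.percentile(lx[q],20)*1000,np.median(P[q,2]))
```

```text
-60 4 -85.85348624899032 0.0863041488193495
-15 5 -86.02976186860248 0.06879946409708805
0 4 -86.13920289782494 0.07787896046612827
top -100 99 -84.01774344555416 -78.09055894646141 0.19282496630564758
top -80 103 -85.63602499942682 -79.47407717352023 0.19236230394491952
top -60 108 -85.5814472966506 -79.63455046423519 0.1925996969033424
top -40 107 -85.30815214119158 -78.96494789175098 0.19185758846933113
top -20 110 -85.8029954601163 -79.99246479280237 0.19213510629310945
top 0 86 -85.73768655984871 -80.15653089873678 0.18825069922086124
top 20 60 -85.56933583027283 -80.89605143008035 0.18951677050002685
```

Call:
move_arm(
  deltas=[0.04,0.05,0.005,0.004,0,0,0.6,0.08,0.1,0.005,0.004,0,0,0.6,0.12,0.15,0.005,0.004,0,0,0.6,0.15,0.18,0.005,0.004,0,0,0.6,0.165,0.1985,0.005,0.004,0,0,0.6,0.165,0.1985,0.005,0.004,0,0,0.6,0.165,0.1985,0.005,0.004,0,0,0.6],
)

```text
t: 19.18
tool_pos: [0.6433, 0.2439, 0.2963]
orientation: [-2.151, -2.285, 0.007]
force: [-0.3, -0.1, -0.1]
opening: 0.0557
gripper_force: 0.0
```

Run:
```python
from h import *
s=robot.read_state(); print(s["tool_pos"],s["q"].round(2),s["opening"])
print(delta([.6425,.2437,.224],.061))
```

```text
[0.64331577 0.24387205 0.29626779] [0.29 0.36 1.1  0.   1.69 0.23] 0.05571809928736684
[-0.0001 -0.0004  0.0723 -0.0057  0.0005 -0.0004]
```

Call:
move_arm(
  deltas=[0,0,0.03,0,0,0,0.6,0,0,0.055,0,0,0,0.6,0,0,0.072,0,0,0,0.6,0,0,0.072,0,0,0,0.3,0,0,0.072,0,0,0,0,0,0,0.072,0,0,0,0,0,0,0.072,0,0,0,0,0,0,0.072,0,0,0,0,0,0,0.072,0,0,0,0,0,0,0.072,0,0,0,0,0,0,0.072,0,0,0,0],
  squeeze=50,
)

```text
t: 20.55
tool_pos: [0.643, 0.2446, 0.2263]
orientation: [-2.151, -2.287, 0.003]
force: [0.6, 0.8, 4.8]
opening: 0.0137
gripper_force: 50.0
```

```bash
python3 st.py
```

```text
20.55 [0.643  0.2446 0.2263] [0.6 0.8 4.8] [-0.01 -0.08  0.11] 0.01374783474393311
```

Call:
move_arm(
  deltas=[0,0,-0.001,0,0,0.1,0,0,0,-0.001,0,0,0.23,0,0,0,-0.001,0,0,0.36,0,0,0,-0.001,0,0,0.5,0,0,0,-0.001,0,0,0.63,0,0,0,-0.001,0,0,0.76,0,0,0,-0.001,0,0,0.9,0,0,0,-0.001,0,0,1.03,0,0,0,-0.001,0,0,1.14,0,0,0,-0.001,0,0,1.2,0,0,0,-0.001,0,0,1.22,0,0,0,-0.001,0,0,1.22,0],
)

```text
t: 22.05
tool_pos: [0.6455, 0.243, 0.2264]
orientation: [3.074, 0.64, 0.001]
force: [13.7, -3.6, -4.3]
opening: 0.0137
gripper_force: 50.3
```

Run:
```python
from h import *
s=robot.read_state(); M=R.from_rotvec(s["orientation"]).as_matrix(); print(s["tool_pos"],s["force"].round(1),s["wrist_torque"].round(2),s["opening"],"turned",.061-np.arctan2(M[1,1],M[0,1]))
```

```text
[0.64545571 0.24299991 0.22635687] [13.7 -3.6 -4.3] [-0.64 -2.65  0.6 ] 0.01367768500324646 turned 1.2213588767723675
```

Call:
move_arm(
  deltas=[0,0,0,0,0,0,0.5,0,0,0,0,0,0,0.5,0,0,0,0,0,0,0.5,0,0,0,0,0,0,0.5,0,0,-0.03,0,0,0,0.5,0,0,-0.08,0,0,0,0.5,0.03,-0.1,-0.12,0,0,0,0.5,0.06,-0.15,-0.12,0,0,0,0.5,0.06,-0.2,-0.12,0,0,0,0.5,0.06,-0.25,-0.12,0,0,0,0.5,0.06,-0.25,-0.12,0,0,0,0.5,0.06,-0.25,-0.12,0,0,0,0.5],
)

```text
t: 23.55
tool_pos: [0.5975, 0.4985, 0.3462]
orientation: [-3.075, -0.645, 0.007]
force: [-0.1, -0.8, 0.1]
opening: 0.0465
gripper_force: 0.0
```

Run:
```python
from h import *
im,d,X=cloud("top"); im2,d2,X2=cloud("side"); s=robot.read_state(); print(s["t"],s["tool_pos"],s["force"].round(1),s["opening"])
o=np.zeros((560,790,3),np.uint8); o[:,:455]=cv2.resize(im[155:267,200:291],(455,560),interpolation=cv2.INTER_CUBIC)
o[:360,460:790]=cv2.resize(im2[240:360,205:315],(330,360),interpolation=cv2.INTER_CUBIC); save(o,"end.png")
```

```text
23.65 [0.59901793 0.49616561 0.34675463] [ 0.3 -0.8  0.3] 0.046803239563443545
```

View pics/end.png

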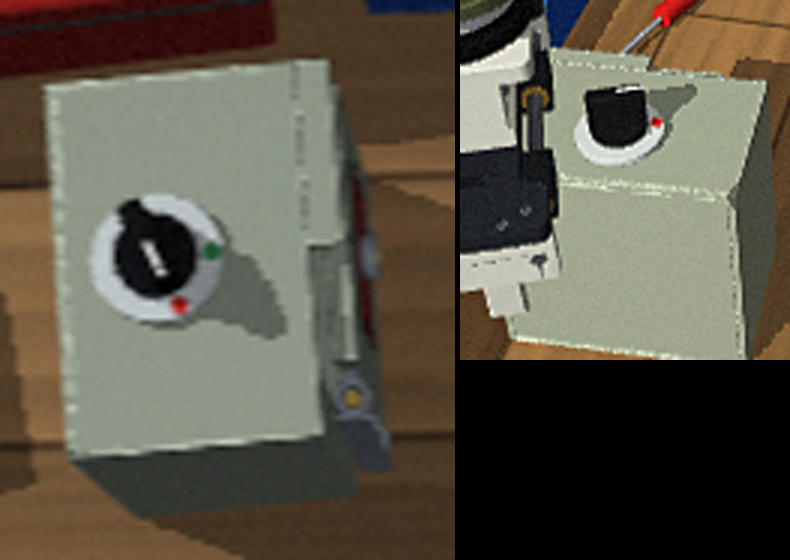

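The pointer at crop (155,258) aims at the red dot (180,305). The door is shut with the pin inside its knuckle at (352,398), and the arm is clear, so I hand in.

```bash
python3 -c "
from plant import robot
print(robot.close_job())"
```

```text
the job is handed in; nothing more can be done
None
```

The door is back on both hinge pins and pushed shut on the stop strip, the knob was then turned to the red dot, and the job was handed in at about 24 s; no verdict was returned.

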